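# Hang the round-footed bracket on the bench spring scale

## Task

Weigh the bracket with the round foot: hang it by its window on the hook of the spring scale, lowering it gently so that the hook is not driven down to its bottom stop, let go, and let it hang free until it has come to rest so that the scale can be read. Leave the other bracket, the one with the long rectangular foot, where it stands.

Things in the scene. Friction and masses are not known exactly. Their poses are not given: they have to be found in the camera images.
- bracket_center (a point): Centre (half-way up) of the bracket to weigh: upright, cast grey metal, 132 mm tall, 0.2 to 0.32 kg. Heights above its underside: round foot 60 mm across, to 18; two legs and a gable (56 along x, 14 along y) round a window open along y, 36 wide, from 18 to 70 at the sides, 80 at the peak; lug to grip, 24 along x, 16 along y, from 92 to 132 (middle 46 above this point). z up; alike after a half turn.
- hook_seat (a point): Point on top of the level hook rod of the spring scale where a part hangs, 175 mm above the bench unloaded; sinks with the hook. Rod 8 mm thick, along this point's y: the scale's grey housing (64 x 50 mm, 222 tall) has its face 60 mm away at -y; at +y the rod is level for 37 mm, then turns up to a tip 51 mm out and 14 mm above this point. z up. Fixed steel base plate 12 mm thick below.
- scale_hook (a joint): How far the scale's hook is drawn down against its spring, m: 0 unloaded, growing downwards, 6 mm per newton (170 N/m). The bracket's weight alone draws it 10 to 20 mm, bouncing for about a second when let go. Bottom stop at 0.055; beyond 0.045 counts as driven to the stop.
- other_center (a point): Centre (half-way up) of the other bracket, to be left alone: same cast metal, height, window and lug, but its foot is a rectangular bar 90 mm along x, 30 mm along y, 18 mm thick. z up.
Mind the look-alikes: they are no part of the job. Leave any orange look-alike of the part that bears bracket_center alone.

How it is judged:
By the outcome, as a careful person would: the job done as asked, in the order asked, and still so for the second after the job is handed in, with the robot touching nothing.
It also fails if it takes over 54 s, if anything falls off the work surface, if the arm or the gripper's body presses on something with over 40 N, if the wrist force passes 120 N, or if a joint passes its speed limit or range.

## Robot

A 6-joint arm with a two-finger parallel gripper is mounted at the origin on the work surface. World frame = base frame: x ahead of the robot, y to its left, z up, the work surface at z = 0. Lengths are in m, angles in rad, forces in N, time in s.
With the tool pointing down it reaches from about 0.375 to 0.9 m from the base axis. Payload 3.1 kg.
Tool frame: the origin (TCP) lies midway between the tips of the shut fingers; the grasp point (between the pads) lies 19 mm behind it; z points along the fingers, y is the line along which they close (so a half turn about z gives the same grasp; the last joint's range is limited). The gripper opens to 87 mm and grips with 3 to 60 N. Pads are 19 mm wide; open, the fingers measure 117 mm over their backs; the gripper's body (75 mm by 190 mm) begins 51 mm behind the grasp point.
Start: joints at [1.147, 0.527, 1.433, -0, 1.181, -0.178], TCP at [0.151, 0.606, 0.223] pointing down, gripper open.
Joint ranges: [-3.08, 3.08], [-0.75, 2.2], [0.22, 2.44], [-1.43, 4.57], [0, 2.65], [-2.85, 2.85]. Speed limits (rad/s): [2.79, 2.79, 3.14, 3.14, 3.14, 3.14].

## Interface

Orientations are given as a unit quaternion [x, y, z, w].
In Python, from rig import status, imaging, order gives the robot as it stands.
- The arm moves only by the tool arm_command, never from a script. Its argument "deltas" is one flat list of numbers, 5 for each row, row after row: the opening, from -1 (shut) to 1 (fully open), so that 0 is half open, then the shift along the tool's x, y, z in m, then the turn about the tool's z in rad. In form: [gripper, tx, ty, tz, roll, gripper, tx, ty, tz, roll, ...]. A call has 1 to 12 rows; each row shifts and turns the commanded pose from where the row before left it, along the tool's axes as they then stand; what a row does not reach is not made up. A row lasts 1/8 s, in which the tool goes at most 62.5 mm and 10.7 degrees, less where a joint would pass 70% of its speed; a pose out of reach is approached as far as the arm can. A call with a gripper value outside its range is refused whole. The fingers move at their own pace and stop on an object; "newtons" is the grip in N (left out, the last holds). Time passes only in rows, so rows that do not move let the fingers close. It gives the time, the measured TCP pose, the force, the opening and the grip force at its end, in the units of the state.
- status.get_obs(): the state, without advancing time (a new reading comes with each control period).
- imaging.camera(name): name is "side" or "top" or "wrist"; returns (picture, depth): 420x560x3 uint8, red, green, blue; 420x560 float32, m along the optical axis (not along the pixel's ray), 0 where there is no reading.
- imaging.camera_params(name): a dict with "intrinsics" (3x3 intrinsics, pixels), "camera_from_world" (4x4, takes a point from world to camera coordinates). Camera axes: x right, y up, looking along -z (the intrinsics and any distortion apply to the point x, -y, -z); pixel columns grow to the right and rows downward; lengths in m; the calibration is good to about 2 mm. A picture is of the moment at which its call begins: read the wrist's pose just before it. camera_params takes no time and is no camera call; for the wrist camera it gives the pose at the moment of the call.
- order.hand_in(): hands the job in; it is judged then, once.
The state is a dict: "time": time; "q": joint angles; "joint_velocities": joint speeds; "joint_torque": joint torques, N m; "position": TCP position; "tool_rot": TCP orientation; "ft_force": force on the tool from outside, world axes, zero at the start; "moment": the same for the moment, N m; "grip_width": finger opening in m; "grip_force": force on a finger pad.
Only numpy, scipy, OpenCV 4.12 (cv2) and the standard library are available. Lean on these libraries where they do the work, as an engineer would, in place of code of your own. Each camera call takes 0.05 s, during which the arm holds its last target. There are 200 camera calls.

## Working session

There is one attempt and no reset: what is moved stays moved. The work goes in short steps, Python scripts to look and compute and a tool call to move; the robot and the scene stay as the last step left them, time stands still between calls to the robot, and variables do not carry over. Pictures are saved under pics/ and viewed, at most 10 in all, crops included, and the job is handed in when it is done.

Besides the shell and the picture viewer there is one more tool, called in YAML: its name, and indented under it one key for each argument. arm_command: Moves the arm, as the interface text tells. Its arguments: {"type":"object","properties":{"deltas":{"type":"array"},"newtons":{"type":"number"}},"required":["deltas"]}

```bash
mkdir -p pics; cat > h.py <<'E'
import numpy as np, cv2
from rig import status, imaging, order
def grab(n):
    p=imaging.camera_params(n); im,d=imaging.camera(n)
    return im,d,np.array(p["intrinsics"]),np.array(p["camera_from_world"])
def world(d,K,T):
    v,u=np.mgrid[:d.shape[0],:d.shape[1]]
    c=np.stack([(u-K[0,2])/K[0,0]*d,-(v-K[1,2])/K[1,1]*d,-d,np.ones_like(d)],-1)
    return (c@np.linalg.inv(T).T)[...,:3]
E
python3 - <<'E'
from h import *
s=status.get_obs(); print({k:np.round(v,3).tolist() for k,v in s.items()})
for n in("top","side"):
    im,d,K,T=grab(n); cv2.imwrite(f"pics/{n}0.png",im[...,::-1]); np.savez(f"{n}0.npz",im=im,d=d,K=K,T=T)
    print(n,np.linalg.inv(T).round(3).tolist(),K.round(1).tolist(),(d==0).mean(), imaging.camera_params(n).keys())
E
```

```text
{'time': 0.0, 'q': [1.148, 0.528, 1.434, -0.0, 1.181, -0.179], 'joint_velocities': [0.001, 0.002, 0.0, 0.001, -0.0, -0.0], 'joint_torque': [-0.001, -44.004, -17.66, 0.063, 0.058, -0.0], 'position': [0.151, 0.606, 0.222], 'tool_rot': [0.122, 0.993, -0.001, -0.0], 'ft_force': [-0.137, -0.372, 0.288], 'moment': [0.006, -0.021, 0.036], 'grip_force': 0.0, 'grip_width': 0.087}
top [[-0.012, 0.986, -0.169, 0.358], [-1.0, -0.014, -0.012, 0.01], [-0.014, 0.168, 0.986, 1.01], [0.0, 0.0, 0.0, 1.0]] [[450.5, 0.0, 280.7], [0.0, 450.5, 207.7], [0.0, 0.0, 1.0]] 0.003937074829931973 dict_keys(['intrinsics', 'camera_from_world'])
side [[-0.894, 0.276, -0.352, 0.227], [-0.447, -0.583, 0.678, 0.57], [-0.018, 0.764, 0.645, 0.661], [0.0, 0.0, 0.0, 1.0]] [[389.0, 0.0, 277.5], [0.0, 389.0, 219.0], [0.0, 0.0, 1.0]] 0.004013605442176871 dict_keys(['intrinsics', 'camera_from_world'])
```

View pics/top0.png

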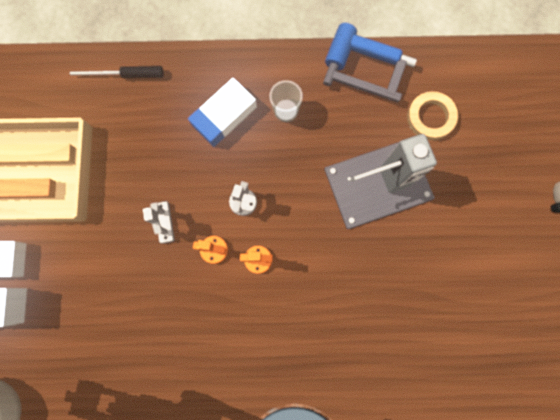

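View pics/side0.png

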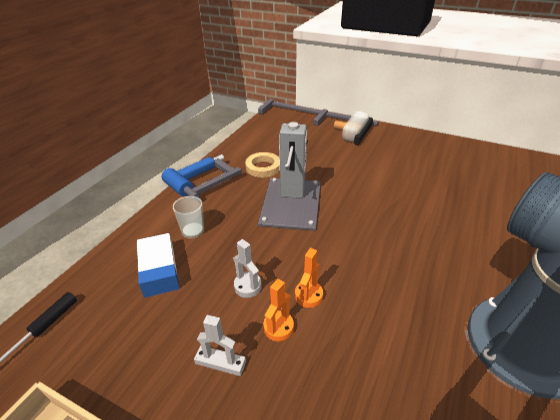

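Top view: grey round-foot bracket at (243,200), grey bar-foot bracket at (160,222), and two orange look-alikes at (212,250) and (258,260). The scale rod runs (355,178)–(400,163), tip toward +y, housing at (415,155). The grey part with the round foot at (243,200) (side view (246,268)) fits. I'll confirm it in a crop while measuring.

```bash
python3 - <<'E'
from h import *
def fit(P,tag):
    if len(P)<3: print(tag,len(P)); return
    r=cv2.minAreaRect((P[:,:2]*1000).astype(np.float32)); print(tag,len(P),"cen",np.round(r[0],1),"size",np.round(r[1],1),"ang",round(r[2],1),"mean",(P.mean(0)*1000).round(1), "box",cv2.boxPoints(r).round(0).tolist())
tops=[]
for n in("top","side"):
    f=np.load(n+"0.npz"); im,d,K,T=f["im"],f["d"],f["K"],f["T"]; W=world(d,K,T)
    ok=d>0
    u,v=(243,200) if n=="top" else (246,268)
    m=np.zeros(d.shape,bool); h=32 if n=="top" else 38; m[v-h:v+h,u-h:u+h]=1
    hs=cv2.cvtColor(im,cv2.COLOR_RGB2HSV); grey=hs[...,1]<60
    g=m&ok&grey
    fit(W[g&(abs(W[...,2]-.132)<.004)],n+" lugtop")
    fit(W[g&(W[...,2]>.098)],n+" lug")
    fit(W[g&(W[...,2]<.022)&(W[...,2]>.012)],n+" foot")
    fit(W[g&(W[...,2]>.035)&(W[...,2]<.09)],n+" frame")
    m[:]=0
    if n=="top": m[150:190,345:402]=1
    else: m[135:180,284:302]=1
    R=W[m&ok&(W[...,2]>.155)&(W[...,2]<.2)]
    fit(R,n+" rod"); 
    if len(R): print((R[np.argsort(R[:,1])][::max(1,len(R)//15)]*1000).round(0).tolist())
    h=(W[...,2]>.15)&ok&(W[...,2]<.23)
    if n=="top":
        m[:]=0;m[130:190,380:440]=1; fit(W[m&(abs(W[...,2]-.222)<.005)&ok],"house top")
    pl=ok&(abs(W[...,2]-.012)<.004); m[:]=0
    if n=="top": m[135:230,320:440]=1
    else: m[178:232,255:325]=1
    fit(W[m&pl],n+" plate")
    c=im[v-50:v+50,u-60:u+60] ; tops.append(cv2.resize(c,None,fx=3.3,fy=4*.825,interpolation=cv2.INTER_CUBIC))
cv2.imwrite("pics/crop.png",np.hstack(tops)[...,::-1])
E
```

```text
top lugtop 96 cen [544.  108.6] size [16.1 24.7] ang 70.3 mean [543.3 108.5 132.4] box [[530.0, 105.0], [553.0, 97.0], [558.0, 112.0], [535.0, 120.0]]
top lug 142 cen [544.  108.4] size [16.2 24.6] ang 71.5 mean [541.7 107.5 126.1] box [[530.0, 105.0], [553.0, 97.0], [558.0, 112.0], [535.0, 120.0]]
top foot 306 cen [538.6 107.1] size [48.4 58.5] ang 11.4 mean [539.5 101.5  18.2] box [[509.0, 131.0], [521.0, 74.0], [568.0, 83.0], [557.0, 141.0]]
top frame 155 cen [543.5 108.2] size [14.8 64.7] ang 70.9 mean [538.9 108.   74.8] box [[511.0, 112.0], [572.0, 91.0], [577.0, 105.0], [515.0, 126.0]]
top rod 327 cen [ 578.1 -154.5] size [ 43.3 111.5] ang 17.7 mean [ 576.7 -171.5  175.2] box [[541.0, -108.0], [574.0, -214.0], [616.0, -201.0], [582.0, -95.0]]
[[576.0, -214.0, 158.0], [586.0, -208.0, 175.0], [593.0, -206.0, 185.0], [599.0, -205.0, 182.0], [604.0, -204.0, 166.0], [611.0, -201.0, 169.0], [580.0, -194.0, 175.0], [578.0, -185.0, 174.0], [571.0, -176.0, 172.0], [573.0, -168.0, 175.0], [565.0, -158.0, 173.0], [569.0, -149.0, 174.0], [564.0, -140.0, 178.0], [564.0, -130.0, 172.0], [55
[... 984 characters left out ...]
53 cen [ 561.2 -162.5] size [ 42.5 118.1] ang 27.1 mean [ 580.4 -195.5  178.1] box [[515.0, -120.0], [569.0, -225.0], [607.0, -205.0], [553.0, -100.0]]
[[569.0, -217.0, 179.0], [565.0, -215.0, 195.0], [575.0, -214.0, 199.0], [572.0, -213.0, 181.0], [569.0, -212.0, 190.0], [578.0, -210.0, 161.0], [581.0, -209.0, 178.0], [580.0, -207.0, 162.0], [590.0, -206.0, 177.0], [590.0, -205.0, 186.0], [598.0, -204.0, 171.0], [603.0, -202.0, 176.0], [604.0, -200.0, 180.0], [578.0, -168.0, 170.0], [561.0, -137.0, 174.0], [550.0, -105.0, 188.0]]
side plate 2120 cen [ 583.2 -196.3] size [149.7 212.8] ang 18.6 mean [ 574.6 -175.5   10.9] box [[478.0, -119.0], [546.0, -321.0], [688.0, -273.0], [620.0, -72.0]]
```

View pics/crop.png

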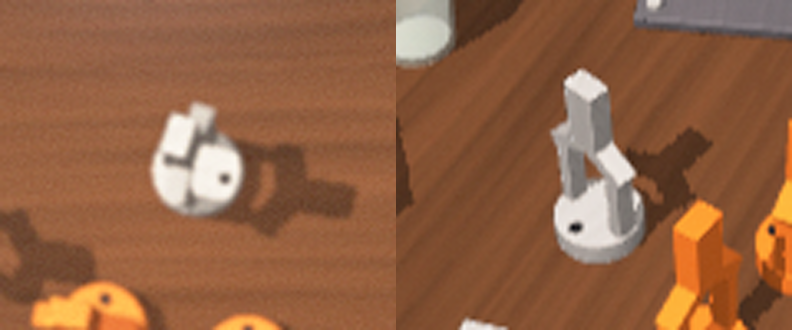

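The crop confirms it: grey part on a round foot, at (200,165) on the left and (600,225) on the right. The bar-foot bracket and the orange ones are different parts. I'm moving above it and will refine the rod fit after that.

arm_command:
  deltas: [0.3,-0.0417,-0.0322,0,0,0.3,-0.0417,-0.0322,0,0,0.3,-0.0417,-0.0322,0,0,0.3,-0.0417,-0.0322,0,0,0.3,-0.0417,-0.0322,0,0,0.3,-0.0417,-0.0322,0,0,0.3,-0.0417,-0.0322,0,0,0.3,-0.0417,-0.0322,0,0,0.3,-0.0417,-0.0322,0,0,0.3,-0.0417,-0.0322,0,0,0.3,-0.0417,-0.0322,0,0,0.3,-0.0417,-0.0322,0,0]
  newtons: 30

```text
time: 1.6
position: [0.5439, 0.1087, 0.2222]
tool_rot: [0.122, 0.993, 0.0, -0.0]
ft_force: [0.6, 0.5, 0.1]
grip_width: 0.0567
grip_force: 0.0
```

arm_command:
  deltas: [0.3,0,0,0,0.1646,0.3,0,0,0,0.1646,0.3,0,0,0,0.1646,0.3,0,0,0,0.1646,0.3,0,0,0,0.1646,0.3,0,0,0,0.1646,0.3,0,0,0,0.1646,0.3,0,0,0,0.1646,0.3,0,0,0,0.1646,0.3,0,0,0,0.1646,0.3,0,0,0,0,0.3,0,0,0,0]

```text
time: 3.1
position: [0.5431, 0.1102, 0.2223]
tool_rot: [0.81, 0.586, -0.0, -0.0]
ft_force: [0.2, -0.4, -1.2]
grip_width: 0.0567
grip_force: 0.0
```

```bash
cat >> h.py <<'E'
from scipy.spatial.transform import Rotation as Ro
def goto(p,yaw):
    "tool-axis shift and roll to bring TCP to p (m) with tool y at yaw (deg)"
    s=status.get_obs(); R=Ro.from_quat(s["tool_rot"]).as_matrix()
    y=np.degrees(np.arctan2(R[1,1],R[0,1])); dr=(yaw-y+180)%360-180
    print("t",round(s["time"],2),"pos",np.round(s["position"],4),"yaw_y",y.round(2),"tilt z",R[:,2].round(3),"F",np.round(s["ft_force"],2),"grip",round(s["grip_force"],1),round(s["grip_width"],4))
    print("shift",(R.T@(np.array(p)-s["position"])).round(4),"roll",-np.radians(dr).round(4))
E
python3 - <<'E'
from h import *
goto([.544,.1097,.096],-18.3)
f=np.load("top0.npz"); W=world(f["d"],f["K"],f["T"])
for n in("top","side"):
    f=np.load(n+"0.npz"); im,d=f["im"],f["d"]; W=world(d,f["K"],f["T"]); a=np.radians(18.6)
    v=np.array([np.cos(a),np.sin(a)]);u=np.array([-v[1],v[0]])
    U=W[...,:2]@u; V=W[...,:2]@v; ok=d>0
    roi=ok&(V>.45)&(V<.53)&(W[...,2]>.16)&(W[...,2]<.2)&(U>-.37)&(U<-.25)
    P=W[roi]; c=cv2.fitLine(np.c_[U[roi],V[roi]].astype(np.float32)*1000,cv2.DIST_HUBER,0,.01,.01).ravel()
    print(n,roi.sum(),"line dirUV",c[:2],"pt",c[2:],"U range",np.percentile(U[roi],[0,2,98,100]).round(4),"V",np.median(V[roi]).round(4))
    for lo in np.arange(-.37,-.26,.015):
        q=roi&(U>lo)&(U<lo+.015)
        if q.any(): print("  U",lo.round(3),"n",q.sum(),"V mid",((V[q].min()+V[q].max())/2).round(4),"w",np.ptp(V[q]).round(4),"zmax",np.percentile(W[q][:,2],95).round(4))
    fa=ok&(abs(V-.49)<.03)&(W[...,2]>.04)&(W[...,2]<.21)&(U<-.37)&(U>-.40)
    print(" face U",np.percentile(U[fa],[10,50,90]).round(4), "V",np.percentile(V[fa],[1,99]).round(4))
    ho=ok&(W[...,2]>.21)&(W[...,2]<.3)&(abs(V-.49)<.06)&(U<-.36)&(U>-.48)
    print(" top zmax",W[ho][:,2].max().round(4),"V",np.percentile(V[ho],[1,99]).round(4),"U",np.percentile(U[ho],[1,99]).round(4))
    hs=cv2.cvtColor(im,cv2.COLOR_RGB2HSV); o=ok&(hs[...,1]>180)&(hs[...,0]<20)&(abs(W[...,2]-.132)<.005)&(abs(W[...,1])<.3)&(W[...,0]>.3)
    k,l,st,ce=cv2.connectedComponentsWithStats(o.astype(np.uint8))
    print(" orange",[W[l==i].mean(0).round(3).tolist() for i in range(1,k) if st[i,4]>20])
E
```

```text
t 3.1 pos [0.5431 0.1102 0.2223] yaw_y -18.2 tilt z [-0.001 -0.    -1.   ] F [ 0.17 -0.43 -1.19] grip 0.0 0.0567
shift [-1.000e-04  1.100e-03  1.263e-01] roll 0.0017
top 202 line dirUV [ 0.9999859 -0.0053182] pt [-323.25858  488.68298] U range [-0.37   -0.3679 -0.2769 -0.2749] V 0.4887
  U -0.37 n 33 V mid 0.4893 w 0.0078 zmax 0.178
  U -0.355 n 34 V mid 0.4891 w 0.0078 zmax 0.1766
  U -0.34 n 32 V mid 0.4894 w 0.008 zmax 0.1778
  U -0.325 n 33 V mid 0.4894 w 0.007 zmax 0.1777
  U -0.31 n 31 V mid 0.4895 w 0.0076 zmax 0.1768
  U -0.295 n 28 V mid 0.4892 w 0.0084 zmax 0.1872
  U -0.28 n 11 V mid 0.4889 w 0.0059 zmax 0.1912
 face U [-0.3865 -0.3857 -0.3847] V [0.4604 0.5188]
 top zmax 0.2258 V [0.4588 0.5193] U [-0.4332 -0.386 ]
 orange []
side 74 line dirUV [ 0.99996704 -0.00812231] pt [-317.55704  489.09146] U range [-0.3697 -0.3661 -0.2728 -0.2718] V 0.4891
  U -0.37 n 12 V mid 0.4898 w 0.0075 zmax 0.1739
  U -0.355 n 10 V mid 0.4904 w 0.0075 zmax 0.1746
  U -0.34 n 10 V mid 0.4896 w 0.0067 zmax 0.1747
  U -0.325 n 11 V mid 0.4896 w 0.0072 zmax 0.1745
  U -0.31 n 11 V mid 0.4895 w 0.0061 zmax 0.1748
  U -0.295 n 7 V mid 0.4891 w 0.0049 zmax 0.185
  U -0.28 n 13 V mid 0.4896 w 0.0067 zmax 0.1881
 face U [-0.3866 -0.3846 -0.3827] V [0.4606 0.5192]
 top zmax 0.2227 V [0.4604 0.518 ] U [-0.4267 -0.383 ]
 orange [[0.414, 0.078, 0.131], [0.436, 0.176, 0.131]]
```

Seat is at about (0.567, -0.151, 0.175), with the hook's +y at yaw 108.6°. Next I descend and grip the lug.

arm_command:
  deltas: [0.3,0,0.001,0.02,0,0.3,0,0,0.02,0,0.3,0,0,0.02,0,0.3,0,0,0.02,0,0.3,0,0,0.02,0,0.3,0,0,0.015,0,0.3,0,0,0.0115,0,0.3,0,0,0,0,-0.7,0,0,0,0,-0.7,0,0,0,0,-0.7,0,0,0,0,-0.7,0,0,0,0]
  newtons: 30

```text
time: 4.6
position: [0.5444, 0.1099, 0.0964]
tool_rot: [0.811, 0.585, 0.0, 0.0]
ft_force: [0.7, 0.1, 0.0]
grip_width: 0.0243
grip_force: 0.7
```

arm_command:
  deltas: [-0.7,0,0,0,0,-0.7,0,0,0,0]

```text
time: 4.85
position: [0.5442, 0.11, 0.0963]
tool_rot: [0.811, 0.585, 0.0, 0.0]
ft_force: [-1.0, 0.1, 2.8]
grip_width: 0.0237
grip_force: 30.0
```

arm_command:
  deltas: [-0.7,0,0,-0.006,0,-0.7,0,0,-0.012,0,-0.7,0,0,-0.02,0,-0.7,0,0,-0.022,0,-0.7,0,0,-0.022,0,-0.7,0,0,-0.02,0,-0.7,0,0,-0.016,0,-0.7,0,0,-0.01,0,-0.7,0,0,0,0,-0.7,0,0,0,0]

```text
time: 6.1
position: [0.5436, 0.1098, 0.2234]
tool_rot: [0.811, 0.585, -0.001, -0.0]
ft_force: [0.4, -0.0, -2.4]
grip_width: 0.0239
grip_force: 30.0
```

```bash
python3 - <<'E'
from h import *
goto([.5255,-.028,.2245],18.6)
im,d,K,T=grab("side"); cv2.imwrite("pics/lift.png",cv2.resize(im[100:340,140:400],None,fx=2.2,fy=2.2)[...,::-1])
F=[]
for i in range(3): grab("wrist"); F.append(status.get_obs()["ft_force"])
print(np.round(F,2).tolist())
E
```

```text
t 6.1 pos [0.5436 0.1098 0.2234] yaw_y -18.34 tilt z [-0.002 -0.    -1.   ] F [ 0.37 -0.04 -2.36] grip 30.0 0.0239
shift [-0.1366  0.0262 -0.0011] roll -0.6447
[[1.2, 0.77, -3.29], [-0.01, 0.46, -2.72], [0.29, -0.24, -2.71]]
```

View pics/lift.png

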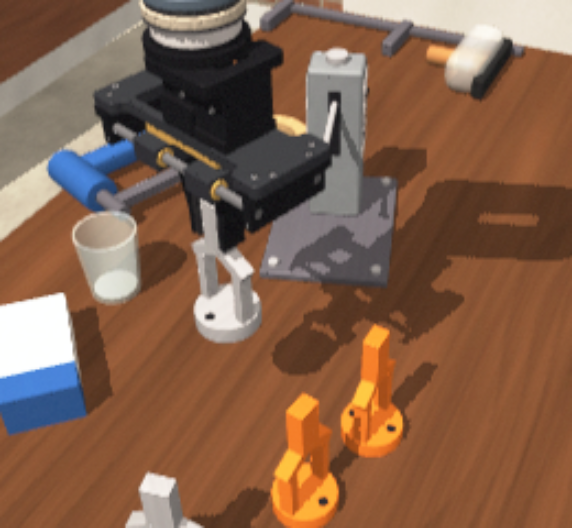

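The picture shows the round-foot bracket held upright under the gripper at (228,270) and lifted clear, with the others untouched. It weighs about 2.7 N. Now to the pre-approach pose, turned to line up with the rod.

arm_command:
  deltas: [-0.7,-0.017,0.003,0,0,-0.7,-0.017,0.003,0,0,-0.7,-0.017,0.003,0,0,-0.7,-0.017,0.003,0,0,-0.7,-0.017,0.003,0,0,-0.7,-0.017,0.004,0,0,-0.7,-0.017,0.004,0,0,-0.7,-0.017,0.003,0,0]

```text
time: 7.3
position: [0.5261, -0.0286, 0.2241]
tool_rot: [0.811, 0.585, 0.0, 0.0]
ft_force: [-0.4, -0.2, -2.8]
grip_width: 0.0242
grip_force: 30.0
```

arm_command:
  deltas: [-0.7,0,0,0,-0.06,-0.7,0,0,0,-0.1,-0.7,0,0,0,-0.1,-0.7,0,0,0,-0.1,-0.7,0,0,0,-0.1,-0.7,0,0,0,-0.1,-0.7,0,0,0,-0.085,-0.7,0,0,0,0,-0.7,0,0,0,0,-0.7,0,0,0,0]

```text
time: 8.55
position: [0.5261, -0.0275, 0.224]
tool_rot: [0.584, 0.812, -0.0, -0.0]
ft_force: [0.4, -1.2, -4.1]
grip_width: 0.0238
grip_force: 30.0
```

```bash
python3 - <<'E'
from h import *
goto([.567,-.151,.2245],18.6)
im,d,K,T=grab("side"); cv2.imwrite("pics/pre.png",cv2.resize(im[80:280,180:400],None,fx=2.8,fy=2.8)[...,::-1])
W=world(d,K,T); v=np.array([np.cos(np.radians(18.6)),np.sin(np.radians(18.6))]);u=np.array([-v[1],v[0]])
U=W[...,:2]@u;V=W[...,:2]@v
hs=cv2.cvtColor(im,cv2.COLOR_RGB2HSV)
b=(d>0)&(abs(V-.489)<.045)&(abs(U+.1945)<.045)&(W[...,2]>.1)&(W[...,2]<.225)&(hs[...,1]<70)&(hs[...,2]>90)
P=np.c_[U[b],V[b],W[b][:,2]]; print(len(P),P.min(0).round(4),P.max(0).round(4))
for lo in np.arange(.12,.225,.012):
    q=P[(P[:,2]>=lo)&(P[:,2]<lo+.012)]
    if len(q): print(lo.round(3),len(q),"U",q[:,0].min().round(4),q[:,0].max().round(4),"V",q[:,1].min().round(4),q[:,1].max().round(4))
E
```

```text
t 8.55 pos [ 0.5261 -0.0275  0.224 ] yaw_y 18.58 tilt z [-0. -0. -1.] F [ 0.4  -1.19 -4.05] grip 30.0 0.0238
shift [-0.1301 -0.0006 -0.0005] roll -0.0003
904 [-0.2228  0.4582  0.1275] [-0.1622  0.5234  0.2247]
0.12 35 U -0.1933 -0.1642 V 0.461 0.5162
0.132 174 U -0.2208 -0.1622 V 0.4609 0.5193
0.144 276 U -0.2228 -0.1629 V 0.4611 0.5197
0.156 48 U -0.1966 -0.1849 V 0.4627 0.5187
0.168 51 U -0.1973 -0.1852 V 0.4628 0.5186
0.18 51 U -0.1994 -0.1853 V 0.4628 0.5183
0.192 96 U -0.2018 -0.185 V 0.4582 0.5234
0.204 124 U -0.2017 -0.1837 V 0.4622 0.5164
0.216 49 U -0.1898 -0.1804 V 0.4707 0.5037
```

View pics/pre.png

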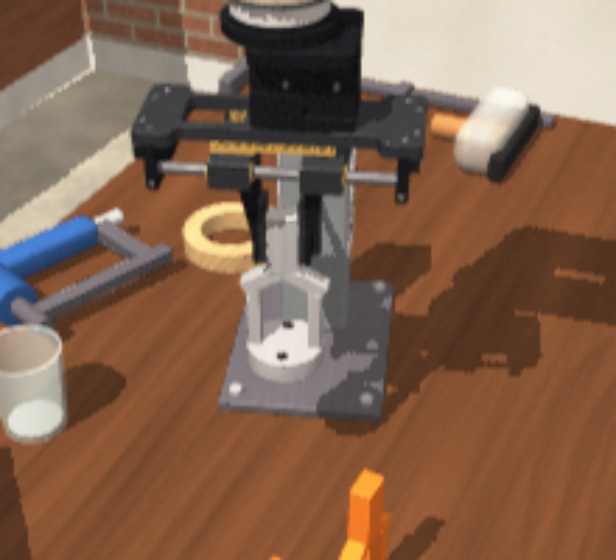

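The bracket at (286,320) faces the rod end-on. Its centre sits at V≈0.490 against the rod's 0.489, and the window spans z 0.146–0.206 around the rod. I'll advance onto the hook.

arm_command:
  deltas: [-0.7,-0.01,0,0,0,-0.7,-0.0125,0,0,0,-0.7,-0.0125,0,0,0,-0.7,-0.0125,0,0,0,-0.7,-0.0125,0,0,0,-0.7,-0.0125,0,0,0,-0.7,-0.0125,0,0,0,-0.7,-0.0125,0,0,0,-0.7,-0.0125,0,0,0,-0.7,-0.0125,0,0,0,-0.7,-0.0075,0,0,0,-0.7,0,0,0,0]

```text
time: 10.1
position: [0.5678, -0.1511, 0.224]
tool_rot: [0.584, 0.812, 0.0, 0.0]
ft_force: [0.1, -0.3, -2.7]
grip_width: 0.0236
grip_force: 30.0
```

```bash
python3 - <<'E'
from h import *
goto([.567,-.151,.192],18.6)
F=[]
for i in range(4): grab("wrist"); F.append(status.get_obs()["ft_force"])
print(np.mean(F,0).round(2))
im,d,K,T=grab("side"); cv2.imwrite("pics/in.png",cv2.resize(im[70:250,200:400],None,fx=3,fy=3)[...,::-1])
E
```

```text
t 10.1 pos [ 0.5678 -0.1511  0.224 ] yaw_y 18.58 tilt z [ 0.  0. -1.] F [ 0.06 -0.29 -2.67] grip 30.0 0.0236
shift [ 0.0004 -0.0007  0.032 ] roll -0.0003
[ 0.09 -0.03 -2.56]
```

View pics/in.png

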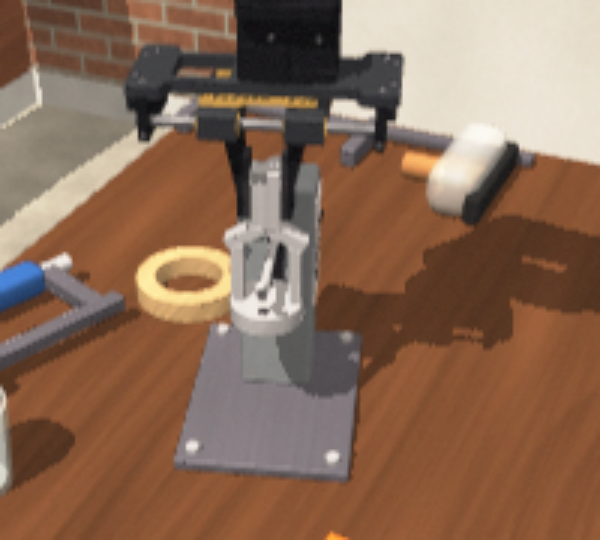

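The rod passes through the window, with its upturned tip visible at (262,285) between the legs. I'll lower it gently.

arm_command:
  deltas: [-0.7,0,0,0.004,0,-0.7,0,0,0.006,0,-0.7,0,0,0.006,0,-0.7,0,0,0.006,0,-0.7,0,0,0.005,0,-0.7,0,0,0.003,0,-0.7,0,0,0.002,0,-0.7,0,0,0.002,0,-0.7,0,0,0.002,0,-0.7,0,0,0.002,0,-0.7,0,0,0,0,-0.7,0,0,0,0]

```text
time: 11.85
position: [0.5676, -0.1506, 0.1862]
tool_rot: [0.583, 0.812, -0.0, 0.0]
ft_force: [-0.8, 0.4, -1.0]
grip_width: 0.0237
grip_force: 30.0
```

arm_command:
  deltas: [-0.7,0,0,0.0015,0,-0.7,0,0,0.0015,0,-0.7,0,0,0.0015,0,-0.7,0,0,0.0015,0,-0.7,0,0,0,0,-0.7,0,0,0,0]

```text
time: 12.6
position: [0.5676, -0.1506, 0.1801]
tool_rot: [0.583, 0.812, -0.0, 0.0]
ft_force: [-1.5, 0.7, -0.7]
grip_width: 0.0238
grip_force: 30.0
```

```bash
python3 - <<'E'
from h import *
goto([.567,-.151,.176],18.6)
F=[]
for i in range(8): grab("wrist"); F.append(status.get_obs()["ft_force"])
print(np.mean(F,0).round(2))
E
```

```text
t 12.6 pos [ 0.5676 -0.1506  0.1801] yaw_y 18.62 tilt z [-0. -0. -1.] F [-1.54  0.65 -0.7 ] grip 30.0 0.0238
shift [-0.0002 -0.0007  0.0041] roll 0.0004
[-0.61  0.02 -0.9 ]
```

arm_command:
  deltas: [-0.7,0,0,0.0015,0,-0.7,0,0,0.0015,0,-0.7,0,0,0.001,0,-0.7,0,0,0,0,-0.7,0,0,0,0]
  newtons: 5

```text
time: 13.62
position: [0.5676, -0.1506, 0.1761]
tool_rot: [0.583, 0.812, -0.0, 0.0]
ft_force: [-0.9, 0.2, 0.9]
grip_width: 0.024
grip_force: 5.0
```

```bash
python3 - <<'E'
from h import *
F=[]
for i in range(8): grab("wrist"); F.append(status.get_obs()["ft_force"])
print(np.mean(F,0).round(2)); goto([.567,-.151,.176],18.6)
E
```

```text
[-1.22 -0.36 -0.37]
t 14.03 pos [ 0.5676 -0.1506  0.1761] yaw_y 18.62 tilt z [ 0. -0. -1.] F [-1.56 -0.58 -0.18] grip 5.0 0.024
shift [-0.0002 -0.0007  0.0001] roll 0.0004
```

Nearly all the weight is on the spring. I'll ease the small side load and let go.

arm_command:
  deltas: [-0.7,0,-0.0007,0,0,-0.7,0,0,0,0,-0.3,0,0,0,0,0.0,0,0,0,0,0.3,0,0,0,0,0.3,0,0,0,0,0.3,0,0,0,0,0.3,0,0,0,0,0.3,0,0,0,0]

```text
time: 15.15
position: [0.567, -0.1508, 0.1761]
tool_rot: [0.583, 0.812, 0.0, 0.0]
ft_force: [0.0, -0.6, -0.4]
grip_width: 0.0562
grip_force: 0.0
```

arm_command:
  deltas: [0.3,0,0,-0.006,0,0.3,0,0,-0.012,0,0.3,0,0,-0.02,0,0.3,0,0,-0.02,0,0.3,0,0,-0.02,0,0.3,0,0,-0.02,0,0.3,0,0,-0.015,0,0.3,0,0,0,0]

```text
time: 16.15
position: [0.5677, -0.1512, 0.2908]
tool_rot: [0.583, 0.812, 0.0, 0.002]
ft_force: [-0.1, 1.2, 0.1]
grip_width: 0.0566
grip_force: 0.0
```

arm_command:
  deltas: [0.3,0,0,0,0,0.3,0,0,0,0,0.3,0,0,0,0,0.3,0,0,0,0,0.3,0,0,0,0,0.3,0,0,0,0,0.3,0,0,0,0,0.3,0,0,0,0,0.3,0,0,0,0,0.3,0,0,0,0,0.3,0,0,0,0,0.3,0,0,0,0]

```text
time: 17.65
position: [0.567, -0.1508, 0.2891]
tool_rot: [0.583, 0.812, 0.0, 0.0]
ft_force: [-0.2, 0.1, -0.6]
grip_width: 0.0563
grip_force: 0.0
```

```bash
python3 - <<'E'
from h import *
goto([.567,-.151,.176],18.6)
v=np.array([np.cos(np.radians(18.6)),np.sin(np.radians(18.6))]);u=np.array([-v[1],v[0]])
old=None
for i in range(4):
    im,d,K,T=grab("side"); W=world(d,K,T);U=W[...,:2]@u;V=W[...,:2]@v
    hs=cv2.cvtColor(im,cv2.COLOR_RGB2HSV)
    b=(d>0)&(abs(V-.489)<.045)&(U>-.375)&(U<-.26)&(W[...,2]>.04)&(W[...,2]<.24)&(hs[...,1]<70)&(hs[...,2]>90)
    P=np.c_[U[b],V[b],W[b][:,2]]; L=P[P[:,2]>.185]
    print(len(P),"lug",L.mean(0).round(4),"zmax",P[:,2].max().round(4),"foot zmin",P[:,2].min().round(4), "diff",None if old is None else int((abs(im.astype(int)-old).max(-1)>40).sum())); old=im.astype(int)
cv2.imwrite("pics/hung.png",cv2.resize(im[70:400,170:400],None,fx=1.8,fy=1.8)[...,::-1])
E
```

```text
t 17.65 pos [ 0.567  -0.1508  0.2891] yaw_y 18.62 tilt z [ 0. -0. -1.] F [-0.15  0.14 -0.64] grip 0.0 0.0563
shift [-0.0002 -0.      0.1131] roll 0.0004
876 lug [-0.3183  0.4922  0.201 ] zmax 0.2121 foot zmin 0.0772 diff None
875 lug [-0.3186  0.4921  0.2009] zmax 0.2118 foot zmin 0.0776 diff 0
877 lug [-0.3187  0.4922  0.2005] zmax 0.212 foot zmin 0.0782 diff 0
880 lug [-0.3184  0.4922  0.2006] zmax 0.2121 foot zmin 0.0792 diff 0
```

View pics/hung.png

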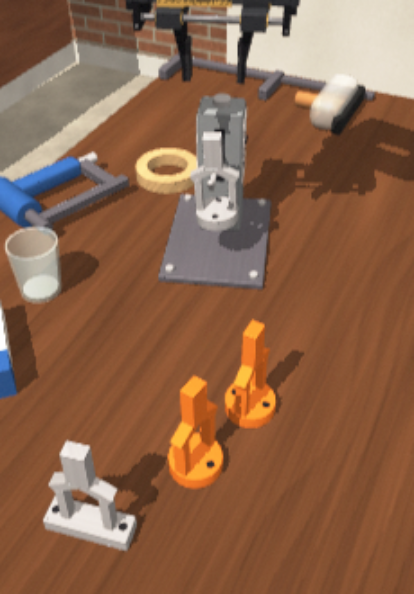

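The bracket hangs level on the hook at (215,185) and is still. The gripper is clear above it, and the bar-foot bracket at (90,500) and the orange parts haven't moved. I'll wait a moment longer, check, and hand in.

arm_command:
  deltas: [0.3,0,0,-0.02,0,0.3,0,0,-0.02,0,0.3,0,0,-0.01,0,0.3,0,0,0,0,0.3,0,0,0,0,0.3,0,0,0,0,0.3,0,0,0,0,0.3,0,0,0,0,0.3,0,0,0,0,0.3,0,0,0,0,0.3,0,0,0,0,0.3,0,0,0,0]

```text
time: 19.35
position: [0.567, -0.1508, 0.3391]
tool_rot: [0.583, 0.812, -0.0, 0.0]
ft_force: [-0.7, 0.4, -0.3]
grip_width: 0.0568
grip_force: 0.0
```

arm_command:
  deltas: [0.3,0,0,0,0,0.3,0,0,0,0,0.3,0,0,0,0,0.3,0,0,0,0,0.3,0,0,0,0,0.3,0,0,0,0,0.3,0,0,0,0,0.3,0,0,0,0]

```text
time: 20.35
position: [0.567, -0.1508, 0.339]
tool_rot: [0.583, 0.812, -0.0, -0.0]
ft_force: [-0.8, -0.3, 0.4]
grip_width: 0.0561
grip_force: 0.0
```

```bash
python3 - <<'E'
from h import *
a=grab("side")[0].astype(int)[130:240,250:330]; grab("top"); grab("top")
b=grab("side")[0].astype(int)[130:240,250:330]
n=int((abs(a-b).max(-1)>40).sum()); print("moving px",n)
if n<5: print(order.hand_in())
E
```

```text
moving px 0
the job is handed in; nothing more can be done
None
```

The round-foot bracket hangs free and at rest on the scale hook, drawing it down about 15 mm by my estimate; the gripper is clear, the other bracket and the orange look-alikes were left alone, and the job was handed in at about 20.5 s.

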